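# Clip the red cabinet key onto the key anchor

### The arm

A 7-joint arm with a two-finger parallel gripper is mounted at the origin on the work surface. World frame = base frame: x ahead of the robot, y to its left, z up, the work surface at z = 0. Lengths are in mm, angles in rad, forces in N, time in s.
With the tool pointing down it reaches from about 425 to 950 mm from the base axis. Payload 4.7 kg.
Tool frame: the origin (TCP) lies between the finger pads; the fingertips stand r.finger_overhang ahead of it and the grasp point (between the pads) lies 11 mm behind it (r.finger_overhang is the distance from the TCP to the fingertips, in mm); z points along the fingers, y is the line along which they close (so a half turn about z gives the same grasp; the last joint's range is limited). The gripper opens to 87 mm and grips with 3 to 60 N. Pads are 19 mm wide; open, the fingers measure 117 mm over their backs; the gripper's body (75 mm by 190 mm) begins 51 mm behind the grasp point.
Start: joints at [1.193, 0.469, -0.049, 1.532, 0.024, 1.141, -0.082], TCP at [230.742, -634.355, 230.573] pointing down, gripper open.
Joint ranges: [-2.59, 2.59], [-0.33, 1.99], [-1.39, 1.29], [0.1, 2.45], [-1.04, 4.18], [0.21, 1.99], [-2.66, 2.66]. Speed limits (rad/s): [2.57, 2.57, 3.14, 3.14, 3.14, 3.14, 3.14].

### API

Orientations are given as a rotation vector (axis times angle).
In Python, from workcell import monitor, optics, close_job, r gives the robot as it stands. The module is installed in compiled form; this text tells all that it offers.
- The arm moves only by the tool play_rows, never from a script. Its argument "motion" is one flat list of numbers, 5 for each row, row after row: the shift along the tool's x, y, z in m, then the turn about the tool's z in rad, then the closure, from -1 (fully open) to 1 (shut). In form: [x, y, z, turn, jaw, x, y, z, turn, jaw, ...]. A call has 1 to 10 rows; each row shifts and turns the commanded pose from where the row before left it, along the tool's axes as they then stand; what a row does not reach is not made up. A row lasts 1/10 s, in which the tool goes at most 50 mm and 8.59 degrees, less where a joint would pass 70% of its speed; a pose out of reach is approached as far as the arm can. A call with a gripper value outside its range is refused whole. The fingers move at their own pace and stop on an object; "force" is the grip in N (left out, the last holds). Time passes only in rows, so rows that do not move let the fingers close. It gives the time, the measured TCP pose, the force, the opening and the grip force at its end, in the units of the state.
- monitor.read_state(): the state, without advancing time (a new reading comes with each control period).
- optics.grab_frame(name): name is "scene" or "top"; returns a dict with "frame" (400x640x3 uint8, blue, green, red), "vfov" (degrees; the focal length in pixels is half the picture's height over the tangent of half this angle, whatever the lens; pixels are square), "cx", "cy" (the principal point, pixels), "k1" (the pictures are not rectified: a ray, as slopes to the right and down, at radius r is drawn at 1 + k1 r^2 times it, then the intrinsics apply), "extrinsics" (4x4, takes a point from camera to world coordinates). Camera axes: x right, y up, looking along -z (the intrinsics and any distortion apply to the point x, -y, -z); pixel columns grow to the right and rows downward; lengths in mm; the calibration is good to about 2 mm. A picture is of the moment at which its call begins. There is no depth.
- close_job(): hands the job in; it is judged then, once.
The state is a dict: "clock": time; "joint_positions": joint angles; "dq": joint speeds; "tau": joint torques, N m; "tool_pos": TCP position; "orientation": TCP orientation; "contact_force": force on the tool from outside, world axes, zero at the start; "moment": the same for the moment, N m; "width": opening from 0.0 (shut) to 1.0 (fully open); "gripper_force": force on a finger pad.
Only numpy, scipy, OpenCV 4.12 (cv2) and the standard library are available. Lean on these libraries where they do the work, as an engineer would, in place of code of your own. Each camera call takes 0.05 s, during which the arm holds its last target. There are 200 camera calls.

### The job

Take the red key clip and press its sprung gate against the upright bar of the steel eye on the green key anchor, until the bar has gone in and the gate has snapped shut behind it. Leave the red clip lying flat on the desk, locked around the bar, and leave the blue key clip where it lies.

Things in the scene. Friction and masses are not known exactly. Their poses are not given: they have to be found in the camera images.
- red_clip: Red snap hook lying flat, 100 g. Origin: underside, centre of the hook's opening; x to the gate, z up. A U of 9 mm round bar, top at 10 mm: arms along x at y = +-20.5 mm (centre lines), cross bar at x = -37, mouth at x = +33 mm shut by a sprung 7 mm round steel gate. Clear opening 32 mm (y) by 62 mm (x = -32.5 to 29.5). Handle and key follow at -x; 175 mm long in all.
- red_handle (a point): Where to grip the red clip: centre of the top of its handle, a red block 55 mm long (x), 20 mm wide (y), 18 mm high, with a paper label on top. Axes as the clip's; this point lies 68.5 mm behind the clip's origin (-x) and 18 mm above its underside. Behind the block a flat brass key sticks out 42 mm, its top 6 mm over the underside.
- red_gate (a joint): Gate angle of the red clip, rad: 0 shut, grows as it swings inward, 1.5 at most. Pivot: upright pin at the tip of the +y arm (x = 33, y = 20.5 mm); 37.5 mm long. Springs shut by itself (0.03 N m shut, 0.075 open: 1 to 10 N at the bar). It snaps shut once the bar has gone deep in: centre of the bar 16 to 28 mm behind the clip's origin (-x) is safe; it meets the cross bar at 28.5.
- eye_bar (a point): Foot, on the desk, of the upright bar of the eye, the bar to clip round: fixed 8 mm steel rod, 60 mm tall, bent at its top towards its own +y into a green block (30 x 30 mm, 70 mm high, centre at y = +68 mm; 49 mm clear between). The eye lies in the point's y-z plane; x points away from the robot. Come along +x, gate ahead, clip just over the desk: the way is free.
- blue_clip: The other key clip, same shape and size but blue; origin and axes as for the red one. Not to be moved.
Mind the look-alikes: they are no part of the job. Of the things that look like the red_clip, the smaller one is meant.

How it is judged (in metres and radians):
On the way:
1. the red clip's gate is pressed inward (past 0.4 rad) (value of joint red_gate above 0.4 rad), for 0.02 s.
At the end, for the whole second after the job is handed in: The bar stands inside the red hook's opening (31 mm behind to 28 mm ahead of the clip's origin, within 16 mm sideways), the gate is shut (under 0.12 rad), the clip lies flat on the desk (under 8 mm high, tilt under 10 degrees), at rest; the blue clip is within 20 mm of its start (x of eye_bar in the frame of red_clip between -0.031 and 0.028 m and y of eye_bar in the frame of red_clip between -0.016 and 0.016 m and value of joint red_gate below 0.12 rad and height (world z) of red_clip below 0.008 m and angle between red_clip's own z axis and vertical below 0.17 rad and linear speed of red_clip below 0.02 m/s and distance of blue_clip from where it was at the start of the episode below 0.02 m); the robot touches nothing.
It fails at once if the blue clip is moved by more than 20 mm (distance of blue_clip from where it was at the start of the episode above 0.02 m).
It also fails if it takes over 40 s, if anything falls off the work surface, if the arm or the gripper's body presses on something with over 40 N, if the wrist force passes 120 N, or if a joint passes its speed limit or range.

## Working session

There is one attempt and no reset: what is moved stays moved. The work goes in short steps, Python scripts to look and compute and a tool call to move; the robot and the scene stay as the last step left them, time stands still between calls to the robot, and variables do not carry over. Pictures are saved under pics/ and viewed, at most 10 in all, crops included, and the job is handed in when it is done.

Besides the shell and the picture viewer there is one more tool, called after ">>>" as name(argument=value, ...), one argument or row to a line, values as JSON. play_rows: Moves the arm, as the interface text tells. Its arguments: {"type":"object","properties":{"motion":{"type":"array"},"force":{"type":"number"}},"required":["motion"]}

```bash
mkdir -p pics
cat > h.py <<'E'
import numpy as np, cv2
from workcell import monitor, optics, r
def cal(f):
    h,w=f["frame"].shape[:2]; fl=h/2/np.tan(np.radians(f["vfov"])/2)
    return fl,f["cx"],f["cy"],f["k1"],np.array(f["extrinsics"])
def ray(c,u,v):
    fl,cx,cy,k1,E=c; K=np.array([[fl,0,cx],[0,fl,cy],[0,0,1.]])
    p=cv2.undistortPoints(np.array([[[u,v]]],float),K,np.array([k1,0,0,0.]))[0,0]
    return E[:3,3],E[:3,:3]@np.array([p[0],-p[1],-1])
def px2w(c,u,v,z):
    o,d=ray(c,u,v); return o+d*(z-o[2])/d[2]
def w2px(c,P):
    fl,cx,cy,k1,E=c; q=E[:3,:3].T@(np.array(P,float)-E[:3,3]); x,y=q[0]/-q[2],-q[1]/-q[2]
    s=1+k1*(x*x+y*y); return cx+fl*x*s,cy+fl*y*s
E
python3 - <<'E'
from h import *
import pickle
for n in("scene","top"):
    f=optics.grab_frame(n);cv2.imwrite(f"pics/{n}0.png",f["frame"]);c=cal(f);pickle.dump(c,open(n+".pkl","wb"));print(n,c[:4],c[4].round(2).tolist())
s=monitor.read_state();print(s,r.finger_overhang)
E
```

```text
scene (np.float64(367.8860247522198), 320.5692275502891, 206.1688602385661, -0.04430913034338326) [[-0.34, -0.7, 0.63, 1081.99], [0.94, -0.24, 0.24, 141.35], [-0.01, 0.68, 0.74, 731.11], [0.0, 0.0, 0.0, 1.0]]
top (np.float64(447.24449483373326), 322.4886695562449, 197.4665383141209, 0.04447217735768673) [[0.03, 0.99, -0.1, 387.52], [-1.0, 0.03, 0.02, -64.84], [0.02, 0.1, 0.99, 1305.53], [0.0, 0.0, 0.0, 1.0]]
{'clock': 0.1, 'joint_positions': array([ 1.19310907,  0.46937883, -0.04861876,  1.53357852,  0.02411619,
        1.1409967 , -0.08230171]), 'dq': array([ 8.02632331e-05, -1.43450672e-03,  1.27019162e-03, -3.30914780e-03,
       -5.98702640e-05,  1.47474492e-03,  9.80238332e-04]), 'tau': array([ 7.65798286e-04, -5.09168923e+01, -8.12478969e-02, -2.36830544e+01,
       -6.15477562e-02,  3.44804465e-02,  5.04390471e-05]), 'tool_pos': array([ 230.5286618 , -633.85263768,  229.5905637 ]), 'orientation': array([-3.09221640e+00, -5.44885368e-01,  5.84812097e-04]), 'contact_force': array([0.51004934, 0.16719419, 0.1559603 ]), 'moment': array([0.06590305, 0.03741479, 0.03110982]), 'gripper_force': 0.0, 'width': 1.0010933389445742} 8.0
```

View pics/top0.png

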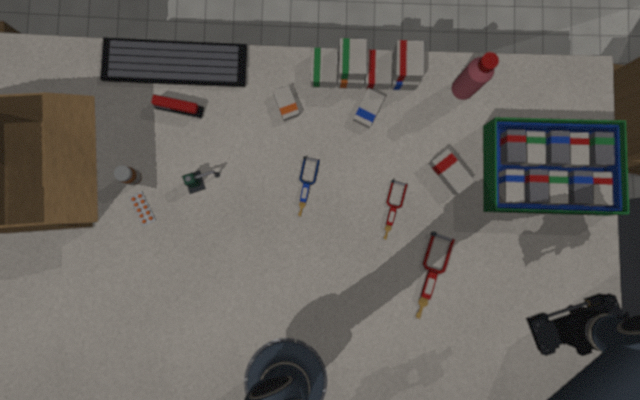

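View pics/scene0.png

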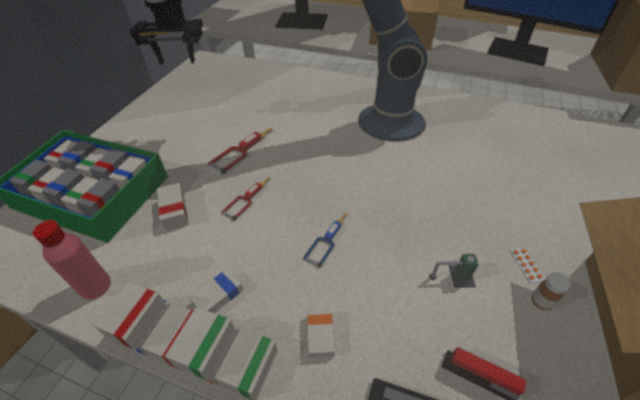

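The top view shows the small red clip near (395,208), the larger look-alike near (435,270), the blue clip near (308,185), and the anchor near (195,180) with its eye bar towards (222,168). I'll enlarge these areas next.

Run:
```python
from h import *
t=cv2.imread("pics/top0.png");s=cv2.imread("pics/scene0.png")
def cr(i,x,y,w,h,k): return cv2.resize(i[y:y+h,x:x+w],None,fx=k,fy=k,interpolation=cv2.INTER_CUBIC)
a=cr(t,360,170,66,75,6)
b=cr(t,175,150,66,48,6)
c=cr(s,210,170,66,50,6); d=cr(s,420,245,66,50,6)
L=np.vstack([a,np.zeros((150,396,3),np.uint8)])
o=np.zeros((600,800,3),np.uint8); o[:450,:396]=a; o[:288,400:796]=b; o[300:600,400:796]=d
cv2.imwrite("pics/c1.png",cv2.convertScaleAbs(o,alpha=1.6))
```

```text
(no output)
```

View pics/c1.png

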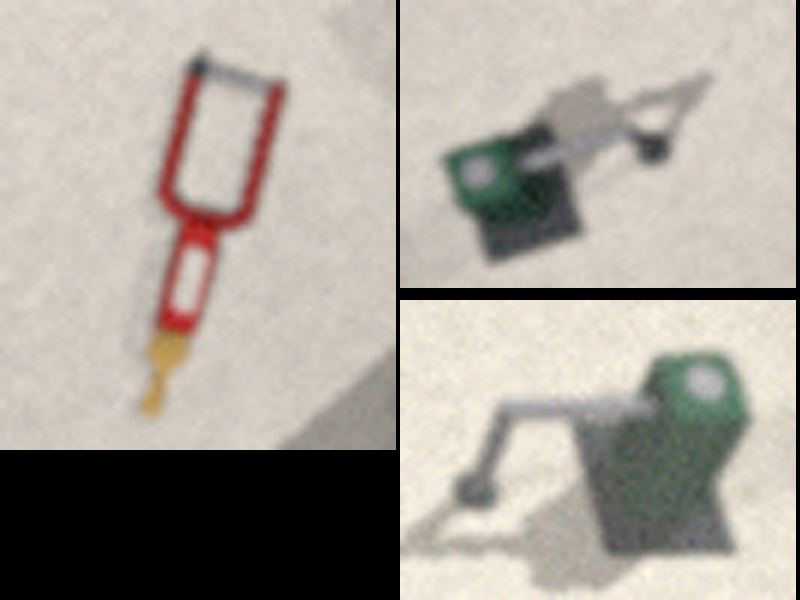

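The crop shows the clip's gate ends at crop (200,65) and (280,88), its label centre at (190,280), and the bar foot at (653,148) from the top and (475,490) from the scene camera. Next I'll turn these into positions.

Run:
```python
from h import *
import pickle
T=pickle.load(open("top.pkl","rb"));S=pickle.load(open("scene.pkl","rb"))
g=lambda c,x0,y0,u,v,z,ox=0,oy=0: px2w(c,x0+(u-ox+.5)/6-.5,y0+(v-oy+.5)/6-.5,z).round(1)
for n,u,v,z in [("gateL",200,67,5),("gateR",278,88,5),("xL",170,200,5),("xR",248,222,5),("label",190,280,18),("hfront",206,226,18),("hback",176,332,18),("keyend",151,412,5)]: print(n,g(T,360,170,u,v,z))
print("foot top",g(T,175,150,653,150,3,400),"scene",g(S,420,245,475,490,3,400,300))
print("bartop top",g(T,175,150,632,132,58,400),"scene",g(S,420,245,508,408,58,400,300))
print("block top",g(T,175,150,478,172,70,400),"scene",g(S,420,245,705,382,70,400,300))
```

```text
gateL [ 573.1 -293.4    5. ]
gateR [ 563.9 -331.8    5. ]
xL [ 507.2 -279.7    5. ]
xR [ 497.7 -317.9    5. ]
label [ 467.7 -287.7   18. ]
hfront [ 494.  -295.1   18. ]
hback [ 442.5 -281.3   18. ]
keyend [ 404. -272.    5.]
foot top [574.9 222.7   3. ] scene [577.2 221.7   3. ]
bartop top [575.1 220.7  58. ] scene [576.7 221.9  58. ]
block top [552.4 287.   70. ] scene [551.2 286.4  70. ]
```

>>> play_rows(
  motion=[0,0,0,0.148,-1,0,0,0,0.148,-1,0,0,0,0.148,-1,0,0,0,0.147,-1,0.0136,-0.0393,0,0,-1,0.0136,-0.0393,0,0,-1,0.0136,-0.0393,0,0,-1,0.0136,-0.0393,0,0,-1,0.0136,-0.0393,0,0,-1,0.0136,-0.0393,0,0,-1],
  force=30,
)

```text
clock: 1.1
tool_pos: [367.0, -423.3, 230.3]
orientation: [-3.118, 0.38, 0.001]
contact_force: [1.5, -0.3, -0.0]
width: 1.003
gripper_force: 0.0
```

>>> play_rows(
  motion=[0.0136,-0.0393,0,0,-1,0.0136,-0.0393,0,0,-1,0.0136,-0.0393,0,0,-1,0.0136,-0.0393,0,0,-1,0,0,0.04,0,-1,0,0,0.04,0,-1,0,0,0.04,0,-1,0,0,0,0,-1,0,0,0,0,-1,0,0,0,0,-1],
)

```text
clock: 2.1
tool_pos: [458.5, -286.3, 112.6]
orientation: [3.117, -0.38, 0.006]
contact_force: [0.2, -0.8, 0.3]
width: 0.998
gripper_force: 0.0
```

>>> play_rows(
  motion=[-0.002,0,0.035,0,-1,0,0,0.035,0,-1,0,0,0.02,0,-1,0,0,0.009,0,-1,0,0,0,0,-1,0,0,0,0,0,0,0,0,0,0.4,0,0,0,0,0.6,0,0,0,0,1,0,0,0,0,1],
)

```text
clock: 3.1
tool_pos: [455.3, -285.1, 11.9]
orientation: [3.118, -0.38, 0.001]
contact_force: [0.3, 0.5, 0.6]
width: 0.633
gripper_force: 0.0
```

>>> play_rows(
  motion=[0,0,0,0,1,0,0,0,0,1,0,0,0,0,1],
)

```text
clock: 3.4
tool_pos: [455.0, -285.0, 11.5]
orientation: [-3.119, 0.38, 0.0]
contact_force: [0.1, 0.3, 0.5]
width: 0.357
gripper_force: 0.0
```

Run:
```python
from h import *
t=optics.grab_frame("top")["frame"];s=optics.grab_frame("scene")["frame"]
cr=lambda i,x,y,w,h,k: cv2.resize(i[y:y+h,x:x+w],None,fx=k,fy=k,interpolation=cv2.INTER_CUBIC)
o=np.zeros((600,800,3),np.uint8); o[:600,:396]=cr(t,360,170,66,100,6); o[:500,400:800]=cr(s,190,140,100,125,4)
cv2.imwrite("pics/c2.png",cv2.convertScaleAbs(o,alpha=1.6))
```

```text
(no output)
```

View pics/c2.png

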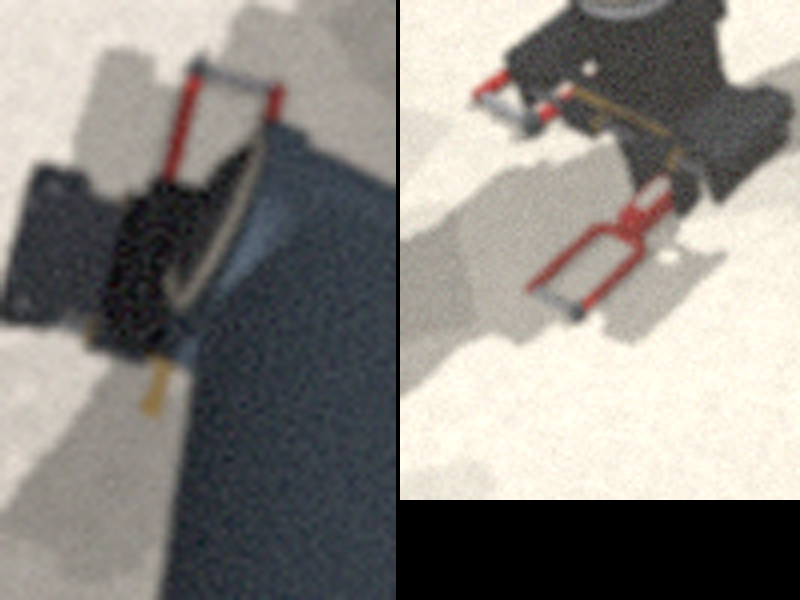

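The fingers straddle the small red clip's handle and are still closing. The clip hasn't moved: its gate is at crop (200,65)–(280,88), as before.

>>> play_rows(
  motion=[0,0,0,0,1,0,0,0,0,1,0,0,0,0,1,0,0,0,0,1,0,0,0,0,1],
)

```text
clock: 4.0
tool_pos: [455.0, -285.0, 11.5]
orientation: [3.119, -0.38, -0.0]
contact_force: [-0.3, -0.6, -0.7]
width: 0.227
gripper_force: 30.0
```

>>> play_rows(
  motion=[0,0,-0.02,0,1,0,0,-0.03,0,1,0,0,-0.03,0,1,0,0,0,-0.1,1,0,0,0,-0.1,1,0,0,0,-0.1,1,0,0,0,-0.1,1,0,0,0,-0.1,1,0,0,0,-0.1,1,0,0,0,0,1],
  force=40,
)

```text
clock: 5.0
tool_pos: [454.8, -284.9, 91.4]
orientation: [-3.091, -0.559, 0.0]
contact_force: [-0.6, 0.3, -0.6]
width: 0.225
gripper_force: 40.0
```

>>> play_rows(
  motion=[0.0178,-0.0335,0,0,1,0.0178,-0.0335,0,0,1,0.0178,-0.0335,0,0,1,0.0178,-0.0335,0,0,1,0.0178,-0.0335,0,0,1,0.0178,-0.0335,0,0,1,0.0045,-0.0386,0,0,1,0.0045,-0.0386,0,0,1,0.0045,-0.0386,0,0,1,0.0045,-0.0386,0,0,1],
)

```text
clock: 6.0
tool_pos: [446.9, 93.0, 91.6]
orientation: [3.092, 0.555, 0.0]
contact_force: [1.4, 0.4, 0.1]
width: 0.225
gripper_force: 40.0
```

>>> play_rows(
  motion=[0.0045,-0.0386,0,0,1,0.0045,-0.0386,0,0,1,0,0,0,0,1,0,0,0,0,1,0,0,0,0,1],
)

```text
clock: 6.5
tool_pos: [429.1, 165.9, 91.4]
orientation: [3.091, 0.555, -0.001]
contact_force: [0.4, -0.5, -0.7]
width: 0.226
gripper_force: 40.0
```

>>> play_rows(
  motion=[0,0,0.03,0,1,0,0,0.03,0,1,0,0,0.012,0,1,0,0,0.006,0,1,0,0,0,0,1,0,0,0,0,1,0,0,0,0,1],
)

```text
clock: 7.2
tool_pos: [429.7, 167.4, 14.5]
orientation: [-3.091, -0.559, -0.003]
contact_force: [0.2, 0.3, 0.0]
width: 0.227
gripper_force: 40.0
```

Run:
```python
from h import *
t=optics.grab_frame("top")["frame"];s=optics.grab_frame("scene")["frame"]
cr=lambda i,x,y,w,h,k: cv2.resize(i[y:y+h,x:x+w],None,fx=k,fy=k,interpolation=cv2.INTER_CUBIC)
o=np.zeros((600,800,3),np.uint8); o[:540,:396]=cr(t,180,145,66,90,6); o[:600,400:796]=cr(s,400,200,66,100,6)
cv2.imwrite("pics/c3.png",cv2.convertScaleAbs(o,alpha=1.6))
```

```text
(no output)
```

View pics/c3.png

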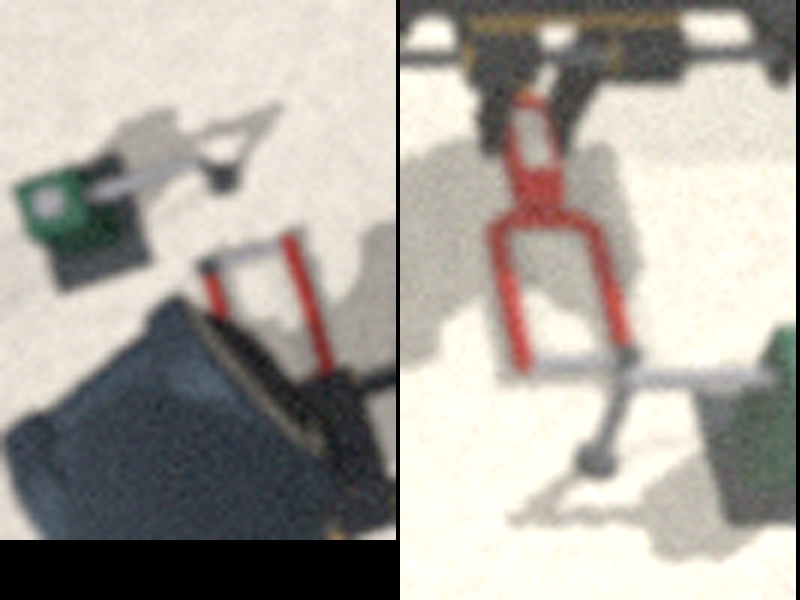

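The hook points at the bar. From the top its gate ends are at crop (208,265) and (290,240) with the bar foot at (222,180). In the scene view the gate ends are at (628,355) and (522,368) with the foot at (597,460).

Run:
```python
from h import *
import pickle
T=pickle.load(open("top.pkl","rb"));S=pickle.load(open("scene.pkl","rb"))
g=lambda c,x0,y0,u,v,z,ox=0: px2w(c,x0+(u-ox+.5)/6-.5,y0+(v+.5)/6-.5,z)
for nm,c,a,b,f in [("top",T,(180,145,208,265,7.5),(180,145,290,240,7.5),(180,145,222,182,3)),("scene",S,(400,200,628,355,7.5,400),(400,200,522,366,7.5,400),(400,200,597,460,3,400))]:
    a,b,f=[g(c,*q)[:2] for q in(a,b,f)]; m=(a+b)/2; d=a-b; 
    print(nm,a.round(1),b.round(1),f.round(1),"gateyaw",np.arctan2(-d[0],d[1]).round(3))
    for y in(.358,):
        R=np.array([[np.cos(y),np.sin(y)],[-np.sin(y),np.cos(y)]]); print("foot rel gate mid (clip x,y)",(R@(f-m)).round(1))
```

```text
top [532.6 226.8] [546.  188.1] [573.9 223.2] gateyaw 0.334
foot rel gate mid (clip x,y) [37.9  2.6]
scene [527.9 226.5] [546.8 187.8] [577.  222.5] gateyaw 0.453
foot rel gate mid (clip x,y) [42.5  0.5]
```

>>> play_rows(
  motion=[0,-0.0015,0.001,0,1,0.01,0,0,0,1,0.01,0,0,0,1,0.01,0,0,0,1,0.01,0,0,0,1,0.01,0,0,0,1,0.01,0,0,0,1,0,0,0,0,1,0,0,0,0,1],
)

```text
clock: 8.2
tool_pos: [485.2, 190.9, 12.7]
orientation: [-3.089, -0.561, -0.003]
contact_force: [-1.2, 2.1, -1.3]
width: 0.228
gripper_force: 40.0
```

Run:
```python
from h import *
t=optics.grab_frame("top")["frame"];s=optics.grab_frame("scene")["frame"]
cr=lambda i,x,y,w,h,k: cv2.resize(i[y:y+h,x:x+w],None,fx=k,fy=k,interpolation=cv2.INTER_CUBIC)
o=np.zeros((600,800,3),np.uint8); o[:540,:396]=cr(t,180,145,66,90,6); o[:600,400:796]=cr(s,400,200,66,100,6)
cv2.imwrite("pics/c4.png",cv2.convertScaleAbs(o,alpha=1.6))
```

```text
(no output)
```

View pics/c4.png

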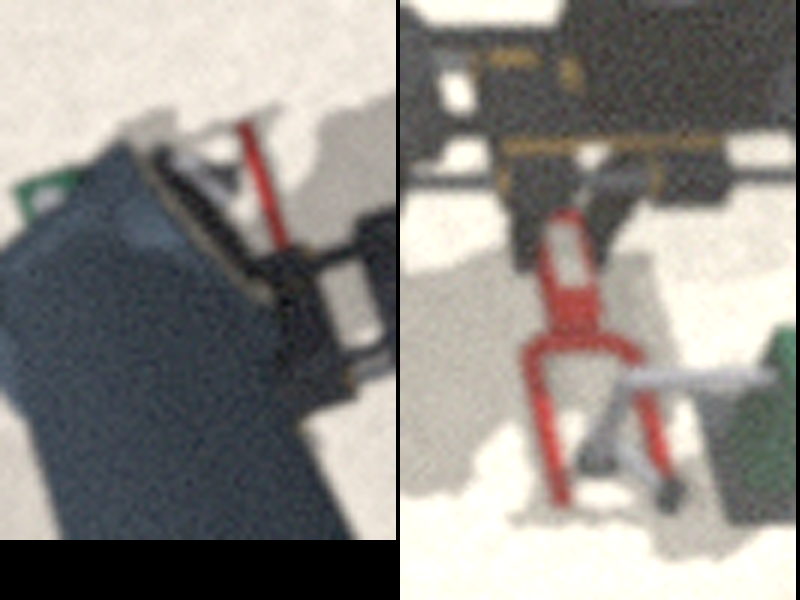

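The scene view shows the gate pushed inward from its pivot at (665,492), with the bar foot inside the hook at (597,460). I'll continue deeper.

>>> play_rows(
  motion=[0.009,0,0,0,1,0.009,0,0,0,1,0.008,0,0,0,1,0.005,0,0,0,1,0.003,0,0,0,1,0,0,0,0,1,0,0,0,0,1],
)

```text
clock: 9.0
tool_pos: [516.3, 201.2, 12.5]
orientation: [3.091, 0.559, -0.001]
contact_force: [1.0, 0.5, -1.2]
width: 0.224
gripper_force: 40.0
```

Run:
```python
from h import *
t=optics.grab_frame("top")["frame"];s=optics.grab_frame("scene")["frame"]
cr=lambda i,x,y,w,h,k: cv2.resize(i[y:y+h,x:x+w],None,fx=k,fy=k,interpolation=cv2.INTER_CUBIC)
o=np.zeros((600,800,3),np.uint8); o[:540,:396]=cr(t,180,145,66,90,6); o[:600,400:796]=cr(s,400,205,66,100,6)
cv2.imwrite("pics/c5.png",cv2.convertScaleAbs(o,alpha=1.6))
```

```text
(no output)
```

View pics/c5.png

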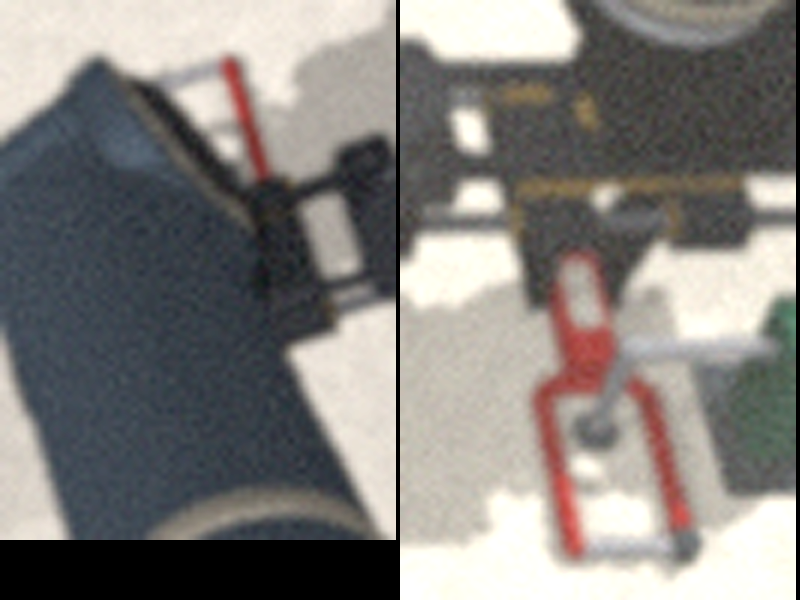

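The gate is shut across the mouth, from scene crop (578,550) to (685,545), and the bar stands inside at (597,430). Now I'll lower the clip, release it and retreat.

>>> play_rows(
  motion=[0,0,0.001,0,1,0,0,0,0,1,0,0,0,0,0.4,0,0,0,0,0.2,0,0,0,0,0.1,0,0,0,0,0,0,0,0,0,0,0,0,0,0,0],
)

```text
clock: 9.9
tool_pos: [516.5, 201.4, 11.6]
orientation: [3.091, 0.559, 0.0]
contact_force: [-0.1, -0.5, 0.7]
width: 0.491
gripper_force: 0.0
```

>>> play_rows(
  motion=[0,0,-0.01,0,0,0,0,-0.015,0,0,0,0,-0.03,0,0,0,0,-0.04,0,0,0,0,-0.04,0,0,0,0.04,0,0,0,0,0.045,0,0,0,0,0.045,0,0,0,0,0,0,0,0,0,0,0,0,0],
)

```text
clock: 10.9
tool_pos: [562.4, 78.4, 147.7]
orientation: [3.092, 0.554, 0.002]
contact_force: [-0.0, 1.5, -0.7]
width: 0.503
gripper_force: 0.0
```

Run:
```python
from h import *
t=optics.grab_frame("top")["frame"];s=optics.grab_frame("scene")["frame"]
cr=lambda i,x,y,w,h,k: cv2.resize(i[y:y+h,x:x+w],None,fx=k,fy=k,interpolation=cv2.INTER_CUBIC)
o=np.zeros((600,800,3),np.uint8); o[:540,:396]=cr(t,180,145,66,90,6); o[:600,400:796]=cr(s,400,205,66,100,6)
cv2.imwrite("pics/c6.png",cv2.convertScaleAbs(o,alpha=1.6))
```

```text
(no output)
```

View pics/c6.png

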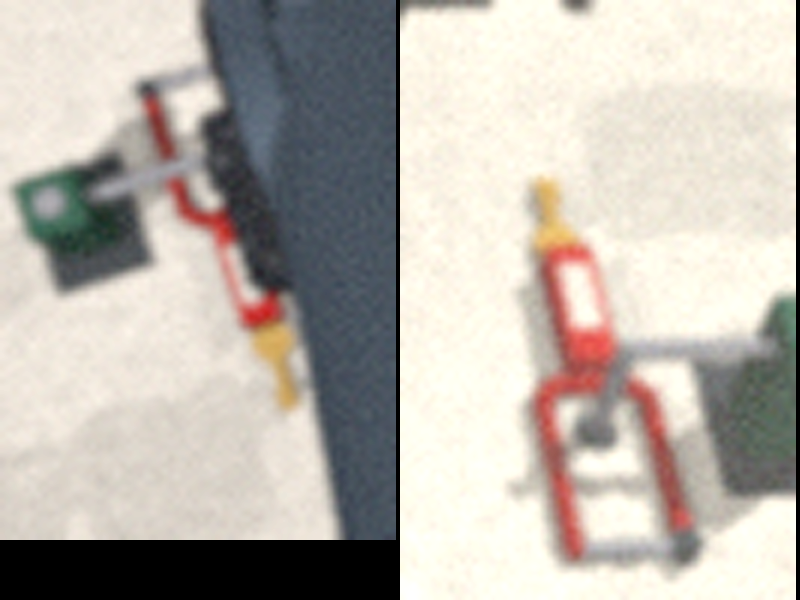

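The clip lies flat around the bar, with the gate shut from scene crop (578,550) to (685,545) and the foot at (597,430). The gripper is clear of it, so I'm handing the job in.

```bash
python3 -c "
from workcell import close_job
print(close_job())"
```

```text
the job is handed in; nothing more can be done
None
```

The job is handed in: in the last pictures the red clip lay flat, locked around the eye's upright bar with its gate shut and the gripper clear. The blue clip was never approached, and I got no verdict back from the judging.

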